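# Close the balance's draught shield and tare it

### The job

The glass roof of the balance's draught shield has been left slid back. With a fingertip, and without gripping or lifting the roof, gently slide it forward along its rails by its pull bar until you feel it drop into its locating notches and lie fully home, then press the wide tare key to the right of the display and let it come back up. Leave the beaker on the pan and the jars and weight beside the balance where they are, and do not press the key before the roof is home.

Things in the scene. Friction and masses are not known exactly. Their poses are not given: they have to be found in the camera images.
- balance: Analytical balance, fixed: off-white base 340 mm deep, 216 mm wide, with a glass weighing chamber (210 mm deep, 201 mm wide, open on top) at its rear and a sloping key deck 105 to 235 mm in front of the origin. Origin: on the bench under the chamber's centre; x points to its back (the operator's side is -x), y to the left of someone at its front, z up.
- seat (a point): Point fixed to the balance, 245 mm straight above its origin, same axes, level with the tops of the two white rails that run along x on the chamber's side walls (guides outside them rise 6 mm higher). The roof's origin lies here when it is home. Each rail has two notches 18 mm long, 8 mm deep.
- roof: Loose sliding roof, 0.34 to 0.55 kg: glass pane in a white frame, 210 (x) by 189 (y) by 5 mm. Origin: centre of the pane's underside, axes as the balance. Its four feet (10 mm long, 5 high) run on the rails, 2 mm side play; sliding, it rides 5 mm above the seat. Starts 35 to 75 mm back (+x). Within about 4 mm of the seat it drops 5 mm by its own weight and the notch walls stop it; no other stop.
- roof_pull (a point): Centre of the grey pull bar on the roof: 12 mm thick (x), 100 mm long (y), 16 mm high; the pane's upper face is 8 mm below this point. In the roof's frame it is 45 mm forward (-x) of the origin and 13 mm up. Pushing its rear (+x) face with closed fingertips slides the roof forward, at about 2 to 4 N.
- tare_key_top (a point): Centre of the top face of the tare key: the wide grey key (46 mm across, 24 mm deep), 58 mm above the bench on the front deck, to the right of the display seen from the front. z is the outward normal of the deck, which leans 0.17 rad towards the front (-x); the key goes in against it. It is 88 mm in front of the chamber's glass.
- tare_key (a joint): Travel of the tare key: 0 up, 0.004 m fully pressed. It is sprung: about 1.7 N starts it, about 5 N holds it fully down. It counts as pressed beyond 0.003.
- beaker: Small glass beaker standing on the pan inside the chamber, 45 mm high, 42 mm wide. Leave it alone.
- jar_tall: White reagent jar with a blue cap, 64 mm wide, 105 mm high, origin under its centre, standing on the bench beside the balance. Leave it alone.
- jar_squat: White reagent jar with a yellow cap, 74 mm wide, 88 mm high, origin under its centre, standing on the bench beside the balance. Leave it alone.
- weight: Brass calibration weight with a knob, 34 mm wide, 56 mm high, origin under its centre, standing on the bench beside the balance's front. Leave it alone.

How it is judged:
On the way, in this order (a step that is already met when the one before it is completed fails the run):
1. the roof has dropped into its notches (z of roof in the frame of seat below 0.002 m and x of roof in the frame of seat between -0.006 and 0.006 m and angle between the z axis of roof and the z axis of balance, either way round below 0.015 rad), for 0.2 s.
2. the tare key is pressed (value of joint tare_key above 0.003 m), for 0.1 s.
At the end, for the whole second after the job is handed in: The roof lies in its notches at rest: within 6 mm of the seat along the rails, less than 2 mm above the rail tops and level within 0.015 rad; the tare key has been pressed after that and is up again (less than 1 mm down); beaker, jars and weight within 15 mm of where they stood (all of step 1 and z of roof in the frame of seat above -0.003 m and linear speed of roof below 0.01 m/s and value of joint tare_key below 0.001 m and distance of each of beaker, jar_tall, jar_squat, weight from where it was at the start of the episode below 0.015 m); the robot touches nothing.
It fails at once if the tare key is pressed before the roof is home (value of joint tare_key above 0.003 m and (z of roof in the frame of seat above 0.003 m or x of roof in the frame of seat above 0.008 m)).
It fails at once if the roof is lifted more than 6 mm above its running height, tipped by 0.09 rad, or pushed 15 mm past its notches (z of roof in the frame of seat above 0.011 m or angle between the z axis of roof and the z axis of balance, either way round above 0.09 rad or x of roof in the frame of seat below -0.015 m).
It fails at once if the pull bar is gripped between the fingers (contact force between the fingers and roof above 0.5 N and x of the grasp point in the frame of roof_pull between -0.004 and 0.004 m and y of the grasp point in the frame of roof_pull between -0.06 and 0.06 m and z of the grasp point in the frame of roof_pull below 0.021 m).
It fails at once if the roof is rammed or pressed hard (more than 80 N) (contact force between the fingers and roof above 80 N).
It fails at once if a bystander is moved more than 15 mm or tipped (distance of any of beaker, jar_tall, jar_squat, weight from where it was at the start of the episode above 0.015 m or angle between any of beaker, jar_tall, jar_squat, weight's own z axis and vertical above 0.3 rad).
It also fails if it takes over 51 s, if anything falls off the work surface, if the arm or the gripper's body presses on something with over 40 N, if the wrist force passes 120 N, or if a joint passes its speed limit or range.

### The arm

A 6-joint arm with a two-finger parallel gripper is mounted at the origin on the work surface. World frame = base frame: x ahead of the robot, y to its left, z up, the work surface at z = 0. Lengths are in m, angles in rad, forces in N, time in s.
With the tool pointing down it reaches from about 0.275 to 1 m from the base axis. Payload 8.4 kg.
Tool frame: the origin (TCP) lies on the centre line of the jaws, within the pads' length; the fingertips stand 17 mm ahead of it and the grasp point (between the pads) lies 2 mm behind it (bot.tcp_to_tips is the y of the fingertips in the tool frame, in m); y points along the fingers, z is the direction in which the jaws open and shut, and the axes are right-handed (so a half turn about y gives the same grasp; the last joint's range is limited). The gripper opens to 85 mm and grips with 20 to 120 N. Pads are 22 mm wide; open, the fingers measure 114 mm over their backs; the gripper's body (76 mm by 85 mm) begins 54 mm behind the grasp point. The pads swing forward as they close: fully open they stand 13 mm farther back than shut.
Start: joints at [1.347, 0.353, 1.633, -0, 1.155, -0.002], TCP at [0.137, 0.61, 0.248] pointing down, gripper open.
Joint ranges: [-2.63, 2.63], [-0.92, 2.1], [0.06, 2.66], [-1.3, 4.44], [0, 2.69], [-3.02, 3.02]. Speed limits (rad/s): [2.22, 2.22, 2.79, 3.14, 3.14, 3.14].

### API

Orientations are given as a unit quaternion [x, y, z, w].
In Python, from workcell import bot, hand, kinematics, get_obs, vision, hand_in gives the robot as it stands. The module is installed in compiled form; this text tells all that it offers. Calls block until the motion is done:
- bot.reach(position, orientation): joint-space move of the TCP to a pose.
- bot.servo_line(position, ori=None, velocity=0.15): straight line of the TCP; ori=None keeps the orientation; velocity is the mean speed in m/s.
- bot.goto_joints(angles): joint-space move.
- hand.move_gripper(opening, strength=None): finger opening in m; strength is the grip in N (None keeps the last); returns when the fingers have stopped.
- bot.dwell(seconds).
- kinematics.solve_ik(position, orientation): joint angles nearest the present ones, or None.
- get_obs(): the state.
- vision.read_camera(name): name is "side" or "top" or "wrist"; returns a dict with "frame" (480x640x3 uint8, red, green, blue), "intrinsics" (3x3 intrinsics, pixels), "view" (4x4, takes a point from world to camera coordinates). Camera axes: x right, y down, z forward; pixel columns grow to the right and rows downward; lengths in m; the calibration is good to about 2 mm. A picture is of the moment at which its call begins. There is no depth.
A pose or a line that the arm cannot do raises bot.IKError and nothing moves.
- hand_in(): hands the job in, once; it reports no verdict.
The state is a dict: "time_s": time; "joint_pos": joint angles; "joint_vel": joint speeds; "joint_efforts": joint torques, N m; "position": TCP position; "orientation": TCP orientation; "wrist_force": force on the tool from outside, world axes, zero at the start; "ft_torque": the same for the moment, N m; "gripper_width": finger opening in m.
Only numpy, scipy, OpenCV 4.12 (cv2) and the standard library are available. Lean on these libraries where they do the work, as an engineer would, in place of code of your own. Each camera call takes 0.05 s, during which the arm holds its last target.

## Working session

There is one attempt and no reset: what is moved stays moved. The work goes in short steps, each a Python script; the robot and the scene stay as the last script left them, time stands still between calls to the robot, and variables do not carry over. Pictures are saved under pics/ and viewed, and the job is handed in when it is done.

```bash
mkdir -p pics; python3 - <<'E'
from workcell import bot,hand,kinematics,get_obs,vision
import cv2,numpy as np
for n in("side","top","wrist"):
    r=vision.read_camera(n); cv2.imwrite(f"pics/{n}0.png",r["frame"][:,:,::-1]); np.savez(f"pics/{n}0.npz",**r)
    print(n,r["intrinsics"].tolist(),np.round(np.linalg.inv(r["view"]),3).tolist())
o=get_obs();print(o,bot.tcp_to_tips)
E
```

```text
side [[464.9266542701034, 0.0, 318.72849481218867], [0.0, 464.9266542701034, 236.3339840137038], [0.0, 0.0, 1.0]] [[0.499, -0.717, 0.486, 0.156], [-0.867, -0.418, 0.273, -0.207], [0.008, -0.557, -0.83, 0.917], [0.0, 0.0, 0.0, 1.0]]
top [[437.6319272683407, 0.0, 316.8475828938795], [0.0, 437.6319272683407, 242.22127796951582], [0.0, 0.0, 1.0]] [[-0.006, -0.996, 0.089, 0.518], [-1.0, 0.007, 0.005, 0.051], [-0.006, -0.089, -0.996, 1.069], [0.0, 0.0, 0.0, 1.0]]
wrist [[348.57461428227543, 0.0, 317.7830154446173], [0.0, 348.57461428227543, 241.70242272331822], [0.0, 0.0, 1.0]] [[0.221, 0.937, 0.272, 0.067], [0.975, -0.212, -0.064, 0.625], [-0.002, 0.279, -0.96, 0.373], [0.0, 0.0, 0.0, 1.0]]
{'time_s': 0.15, 'joint_pos': array([ 1.34665240e+00,  3.53488760e-01,  1.63394545e+00,  4.21390977e-06,
        1.15520065e+00, -2.37435729e-03]), 'joint_vel': array([ 0.00072305, -0.00271869, -0.003327  , -0.00022605, -0.0001372 ,
        0.00116723]), 'joint_efforts': array([ 1.03325729e-03, -6.05630207e+01, -3.42339027e+01,  7.85940938e-05,
        6.16044126e-03, -1.46972388e-05]), 'position': array([0.13738106, 0.60936972, 0.24774196]), 'orientation': array([ 0.70312994, -0.07829039,  0.0782044 , -0.70239802]), 'wrist_force': array([ 0.71043869,  0.57615238, -0.13680845]), 'ft_torque': array([-0.04109024,  0.02119902,  0.01782485]), 'gripper_width': 0.08531698135840875} 0.017
```

View pics/side0.png

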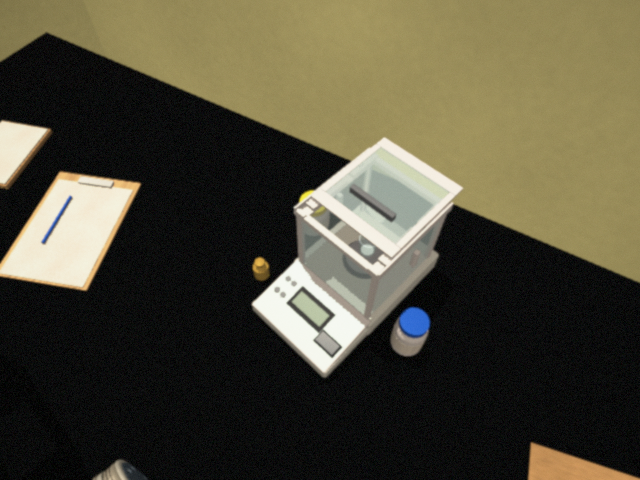

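View pics/top0.png

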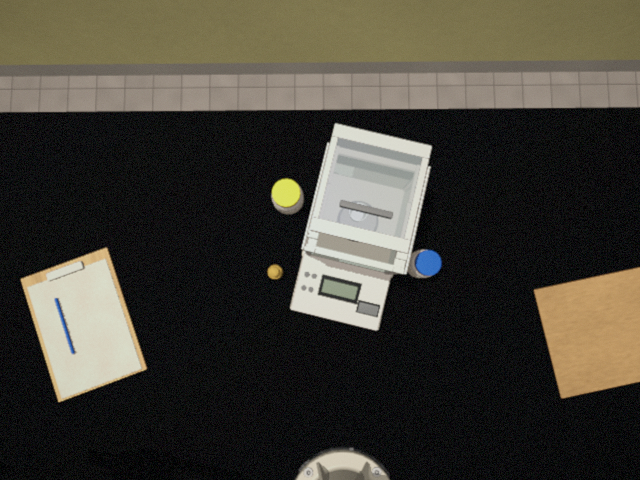

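The side view shows the bar at about (373,202) and the key at (328,343). In the top view they are at (366,209) and (368,308). I'll segment both for accurate positions.

```bash
cat > h.py <<'E'
import numpy as np,cv2
def ray(r,uv):
    K=r["intrinsics"];C=np.linalg.inv(r["view"]);d=C[:3,:3]@np.linalg.solve(K,[uv[0],uv[1],1.]);return C[:3,3],d/np.linalg.norm(d)
def plane(r,uv,z):
    c,d=ray(r,uv);return c+d*(z-c[2])/d[2]
def tri(r1,u1,r2,u2):
    c1,d1=ray(r1,u1);c2,d2=ray(r2,u2)
    s=np.linalg.lstsq(np.c_[d1,-d2],c2-c1,rcond=None)[0];p=c1+s[0]*d1;q=c2+s[1]*d2
    return (p+q)/2,np.linalg.norm(p-q)
def proj(r,p):
    c=r["view"]@np.r_[p,1];u=r["intrinsics"]@c[:3];return u[:2]/u[2]
E
python3 - <<'E'
import cv2,numpy as np
s=cv2.imread('pics/side0.png');t=cv2.imread('pics/top0.png')
a=cv2.resize(s[130:380,245:465],None,fx=2.4,fy=2.4,interpolation=cv2.INTER_CUBIC)
b=cv2.resize(t[115:335,265:450],None,fx=2.7,fy=2.7,interpolation=cv2.INTER_CUBIC)
cv2.imwrite('pics/sc.png',a);cv2.imwrite('pics/tc.png',b)
E
```

```text
(no output)
```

View pics/sc.png

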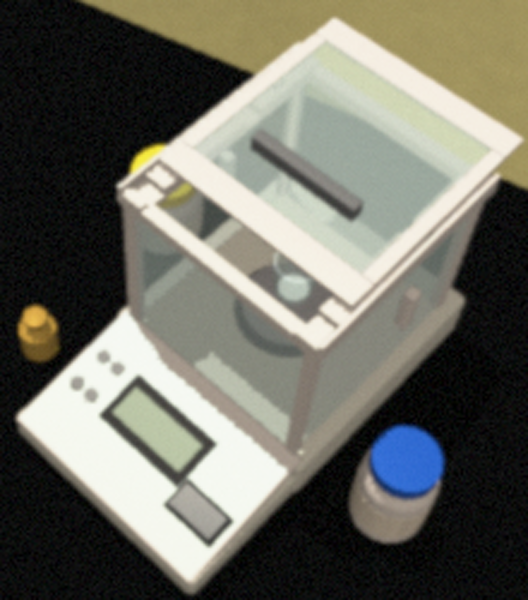

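View pics/tc.png

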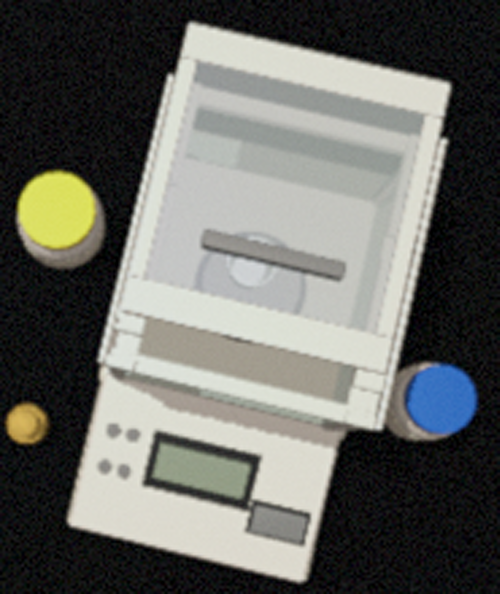

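```bash
cat > m.py <<'E'
import cv2,numpy as np
from h import *
R={n:dict(np.load(f'pics/{n}0.npz')) for n in('side','top')}
def mask(n,box,lo,hi,sat=40):
    f=R[n]["frame"].astype(int);g=f.mean(2);m=(g>lo)&(g<hi)&(f.max(2)-f.min(2)<sat)
    k=np.zeros(m.shape,bool);x0,y0,x1,y1=box;k[y0:y1,x0:x1]=1;m=(m&k).astype(np.uint8)
    c=max(cv2.findContours(m,0,2)[0],key=cv2.contourArea)
    return c
boxes={('top','bar'):((334,196,398,222),40,140),('side','bar'):((345,180,400,225),20,110),
 ('top','key'):((355,299,382,318),60,165),('side','key'):((312,328,344,360),60,190)}
for (n,k),(b,lo,hi) in boxes.items():
    c=mask(n,b,lo,hi);r=cv2.minAreaRect(c);bx=cv2.boxPoints(r)
    z={'bar':.271,'key':.058}[k]
    print(n,k,cv2.contourArea(c),np.round(r[0],1),np.round(r[1],1),r[2]);
    P=[plane(R[n],p,z) for p in bx];print(np.round(P,4).tolist(),'ctr',np.round(np.mean(P,0),4),[round(np.linalg.norm(P[i]-P[i-1]),4) for i in range(4)])
    f=R[n]["frame"][:,:,::-1].copy();cv2.drawContours(f,[c],-1,(0,0,255),1);x0,y0,x1,y1=b
    cv2.imwrite(f'pics/m_{n}_{k}.png',cv2.resize(f[y0-5:y1+5,x0-5:x1+5],(390,290),interpolation=0))
ims=[cv2.imread(f'pics/m_{n}_{k}.png') for n,k in boxes]
cv2.imwrite('pics/m.png',np.vstack([np.hstack(ims[:2]),np.hstack(ims[2:])]))
E
python3 m.py
```

```text
top bar 85.0 [365.9 210. ] [53.1  7.1] 11.309932708740234
[[0.6517, 0.0136, 0.271], [0.6646, 0.0109, 0.271], [0.6445, -0.0848, 0.271], [0.6316, -0.082, 0.271]] ctr [ 0.6481 -0.0356  0.271 ] [np.float64(0.0976), np.float64(0.0132), np.float64(0.0978), np.float64(0.0131)]
side bar 179.5 [371.2 204.6] [53.5  6.6] 32.735225677490234
[[0.6405, 0.0087, 0.271], [0.6551, 0.0092, 0.271], [0.637, -0.0881, 0.271], [0.6232, -0.0878, 0.271]] ctr [ 0.639  -0.0395  0.271 ] [np.float64(0.0981), np.float64(0.0146), np.float64(0.099), np.float64(0.0139)]
top key 263.5 [366.4 307.8] [24.5 12.8] 13.392496109008789
[[0.4491, -0.0255, 0.058], [0.4774, -0.0327, 0.058], [0.4642, -0.0871, 0.058], [0.436, -0.0798, 0.058]] ctr [ 0.4567 -0.0563  0.058 ] [np.float64(0.0558), np.float64(0.0292), np.float64(0.0559), np.float64(0.0291)]
side key 406.0 [324.8 340.8] [33.2 15.6] 45.0
[[0.4483, -0.0206, 0.058], [0.4789, -0.0277, 0.058], [0.4597, -0.0908, 0.058], [0.4302, -0.0831, 0.058]] ctr [ 0.4543 -0.0556  0.058 ] [np.float64(0.065), np.float64(0.0314), np.float64(0.066), np.float64(0.0305)]
```

View pics/m.png

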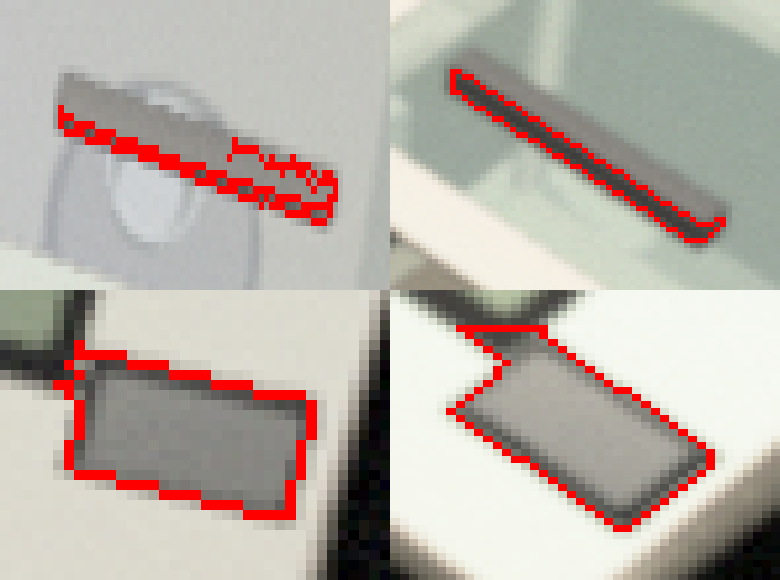

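```bash
cat > m2.py <<'E'
from m import *
print('-----')
def blob(n,box,fn):
    f=cv2.GaussianBlur(R[n]["frame"],(3,3),0).astype(int);m=fn(f[...,0],f[...,1],f[...,2]);k=np.zeros(m.shape,bool);x0,y0,x1,y1=box;k[y0:y1,x0:x1]=1
    m=(m&k).astype(np.uint8);c=max(cv2.findContours(m,0,2)[0],key=cv2.contourArea);return c
f=R['side']['frame'];print(f[197,370:385:2].tolist(), f[195,371:385:3].tolist())
f=R['top']['frame'];print([f[y,350].tolist() for y in range(198,214)]);print([f[y,385].tolist() for y in range(203,220)])
f=R['top']['frame'];print([f[y,370].tolist() for y in range(296,320,2)])
O=-0.5
def cr(n,x,y,off,s): return np.array([off[0]+x/s[0]+O,off[1]+y/s[1]+O])
tl=cr('top',62,75,(329,191),(5.27,8.06));tr=cr('top',335,170,(329,191),(5.27,8.06))
sl=cr('side',80,52,(340,175),(5.2,5.2)) if 0 else cr('side',80,52,(340,175),(6,5.27));sr=cr('side',337,205,(340,175),(6,5.27))
print(tl,tr,sl,sr)
for a,b in((tl,sl),(tr,sr)):
    print(np.round(tri(R['top'],a,R['side'],b),4) if 0 else [np.round(x,4) for x in tri(R['top'],a,R['side'],b)],np.round(plane(R['top'],a,.271),4),np.round(plane(R['side'],b,.271),4))
E
python3 m2.py|sed -n '/-----/,$p'
```

```text
-----
[[136, 134, 127], [138, 140, 133], [147, 157, 147], [155, 168, 155], [155, 166, 157], [155, 167, 155], [158, 170, 161], [158, 169, 157]] [[144, 155, 144], [154, 167, 155], [157, 168, 157], [157, 168, 157], [156, 168, 158]]
[[197, 198, 194], [197, 197, 195], [197, 197, 194], [186, 187, 185], [141, 140, 138], [147, 144, 140], [148, 147, 144], [149, 146, 141], [152, 149, 145], [143, 141, 135], [99, 96, 94], [126, 128, 131], [179, 183, 185], [184, 189, 190], [184, 189, 189], [191, 194, 194]]
[[196, 198, 192], [197, 198, 192], [196, 197, 190], [196, 197, 191], [196, 196, 192], [196, 198, 193], [189, 191, 184], [160, 159, 156], [141, 139, 134], [141, 138, 134], [144, 142, 137], [147, 144, 142], [140, 137, 134], [110, 109, 105], [111, 111, 105], [168, 169, 164], [197, 197, 191]]
[[221, 219, 208], [220, 217, 207], [220, 219, 208], [194, 193, 181], [96, 93, 93], [141, 139, 137], [139, 138, 134], [135, 134, 130], [135, 135, 129], [116, 117, 111], [207, 205, 194], [219, 216, 206]]
[340.26470588 199.80521092] [392.06736243 211.59181141] [352.83333333 184.36717268] [395.66666667 213.39943074]
[array([0.6687, 0.011 , 0.2644]), np.float64(0.0001)] [0.6674 0.0113 0.271 ] [0.6635 0.0087 0.271 ]
[array([ 0.6456, -0.0848,  0.267 ]), np.float64(0.0008)] [ 0.6447 -0.0837  0.271 ] [ 0.6429 -0.0858  0.271 ]
```

```bash
cat > m3.py <<'E'
from m import *
print('-----')
T=lambda x,y:np.array([265+x/2.7-.3,115+y/2.7-.3]);S=lambda x,y:np.array([245+x/2.4-.3,130+y/2.4-.3])
fl=plane(R['top'],T(101,364),.251);fr=plane(R['top'],T(383,430),.251);bl=plane(R['top'],T(169,75),.251);br=plane(R['top'],T(446,140),.251)
print(fl,fr,bl,br,'len',[np.linalg.norm(a-b) for a,b in((fl,fr),(bl,br),(fl,bl),(fr,br))])
for a,b in((bl,fl),(br,fr)): d=a-b;print('yaw',np.arctan2(d[1],d[0]))
d=fl-fr;print('yaw',np.arctan2(-d[0],d[1]));d=bl-br;print('yaw',np.arctan2(-d[0],d[1]))
print('chamber centre',(fl+fr+bl+br)/4)
print('side front corners',plane(R['side'],S(119,187),.251),plane(R['side'],S(303,349),.251))
# key: top-face corners, crop offset top(350,294) 37x29->390x290 ; side(307,323) 42x42
for n,off,s,pts in(('top',(350,294),(390/37,290/29),[(92,68),(308,108),(290,225),(70,178)]),('side',(307,323),(390/42,290/42),[(150,40),(318,165),(235,240),(60,118)])):
    P=[plane(R[n],np.array([off[0]+x/s[0]-.5,off[1]+y/s[1]-.5]),.058) for x,y in pts];print(n,np.mean(P,0),[round(np.linalg.norm(P[i]-P[i-1]),4) for i in range(4)])
E
python3 m3.py|sed -n '/-----/,$p'
```

```text
-----
[0.57734146 0.08288207 0.251     ] [ 0.530399   -0.11152947  0.251     ] [0.78254829 0.03395879 0.251     ] [ 0.73399997 -0.16087133  0.251     ] len [np.float64(0.19999859682536864), np.float64(0.20078772998705202), np.float64(0.21095812221565438), np.float64(0.2094945686676474)]
yaw -0.2340406640874129
yaw -0.23776193236199794
yaw -0.2369242992930792
yaw -0.24420942018051325
chamber centre [ 0.65607218 -0.03888999  0.251     ]
side front corners [0.57770096 0.08113452 0.251     ] [ 0.52272749 -0.09985712  0.251     ]
top [ 0.45633542 -0.05876312  0.058     ] [np.float64(0.0254), np.float64(0.0477), np.float64(0.0268), np.float64(0.0487)]
side [ 0.45268064 -0.06169894  0.058     ] [np.float64(0.03), np.float64(0.0505), np.float64(0.0277), np.float64(0.0502)]
```

```bash
cat > c.py <<'E'
import numpy as np
from scipy.spatial.transform import Rotation as Ro
from workcell import bot,hand,kinematics,get_obs,vision
th=-.237;C=np.array([.656,-.039,0.]);X=np.array([np.cos(th),np.sin(th),0]);Y=np.array([-np.sin(th),np.cos(th),0]);Z=np.array([0,0,1.])
W=lambda x,y,z:C+x*X+y*Y+z*Z
B=lambda p:np.array([(p-C)@X,(p-C)@Y,p[2]])
def ori(t,s):  # tool y against normal leaning t to front
    y=np.sin(t)*X-np.cos(t)*Z;z=s*Y;x=np.cross(y,z);return Ro.from_matrix(np.c_[x,y,z]).as_quat()
def F():
    f=np.mean([ (bot.dwell(.01),get_obs()["wrist_force"])[1] for _ in range(4)],0);return np.array([f@X,f@Y,f[2]])
E
python3 - <<'E'
from c import *
for s in(1,-1):
    print(s,kinematics.solve_ik(W(.022,0,.40),ori(0,s)),kinematics.solve_ik(W(-.1925,-.066,.12),ori(.17,s)))
hand.move_gripper(0.0)
print(bot.tcp_to_tips,get_obs()["gripper_width"],F())
p=get_obs()["position"];bot.servo_line([p[0],p[1],.42],velocity=.25)
print(get_obs()["position"],get_obs()["time_s"])
E
```

```text
1 [-6.73172923e-02  3.44478702e-01  1.31700519e+00 -4.44089210e-16
  1.48010876e+00 -1.40111362e+00] [-0.11585835  0.20956798  2.20663333 -0.03868723  0.55694943 -1.41853922]
-1 [-0.06731729  0.3444787   1.31700519  0.          1.48010876  1.74047903] [-0.11585835  0.20956798  2.20663333 -0.03868723  0.55694943  1.72305343]
0.017 0.0001381837356040992 [ 0.45419389  0.30882233 -0.12144199]
[0.13737543 0.60916057 0.4184333 ] 1.7833
```

```bash
python3 - <<'E'
from c import *
import cv2
bot.reach(W(.024,.002,.40),ori(0,1));print(F(),get_obs()["time_s"])
bot.servo_line(W(.024,.002,.30),velocity=.15)
r=vision.read_camera("top");s=vision.read_camera("side")
cv2.imwrite("pics/a.png",np.hstack([cv2.resize(r["frame"][110:290,270:450,::-1],(400,400)),cv2.resize(s["frame"][100:280,290:470,::-1],(400,400))]))
print(B(get_obs()["position"]),F(),get_obs()["time_s"])
E
```

```text
[ 0.05335357  0.36132333 -0.07604286] 4.7917
[0.02467597 0.00216672 0.30150145] [-0.38763426 -0.02239768 -0.1043555 ] 5.7417
```

View pics/a.png

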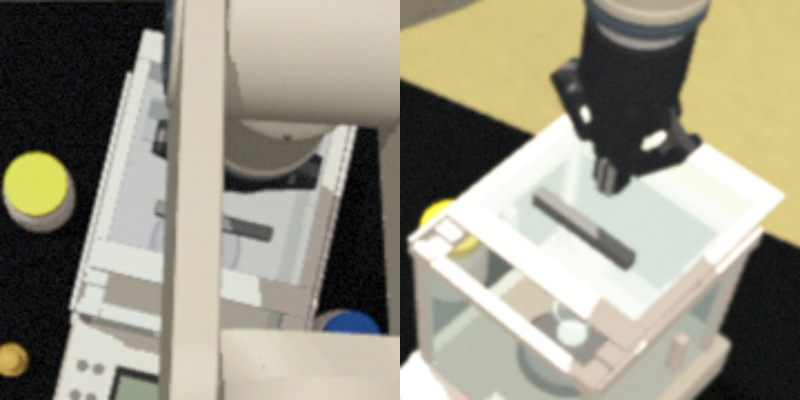

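The side view shows the closed tips above the pane, clear of the rear (+x) side of the bar and near its middle. I'll descend and push with force checks.

```bash
python3 - <<'E'
from c import *
bot.servo_line(W(.024,.002,.278),velocity=.05);f0=F();print(B(get_obs()["position"]),f0)
x=.024
while x>-.020:
    x-=.003; bot.servo_line(W(x,.002,.278),velocity=.03)
    o=get_obs();f=F()-f0;print(np.round(B(o["position"])*1e3,1),np.round(f,2),round(o["time_s"],1))
    if np.linalg.norm(f)>12: print("STOP");break
E
```

```text
[0.02407998 0.00201626 0.27797555] [-0.32439992 -0.34275394  0.4300477 ]
[ 20.9   2.  278.3] [ 0.49  0.59 -0.65] 6.6
[ 17.9   2.  278.1] [ 0.14  0.21 -0.4 ] 6.9
[ 14.8   2.  278. ] [ 0.27  0.29 -0.5 ] 7.2
[ 11.8   2.  278. ] [ 0.54  0.28 -0.57] 7.5
[  8.9   2.  278.1] [ 0.44  0.41 -0.42] 7.8
[  5.9   2.  278.1] [ 1.78 -0.08 -0.85] 8.0
[  2.8   2.  278.1] [ 1.61  0.35 -0.36] 8.3
[ -0.3   2.  278. ] [ 1.43  0.4  -0.45] 8.6
[ -3.3   2.  278. ] [ 1.55  0.38 -0.03] 8.9
[ -6.3   2.  278. ] [ 1.36  0.06 -0.02] 9.2
[ -9.3   2.  278. ] [ 2.01 -0.27  0.06] 9.4
[-12.3   2.  278. ] [1.62 0.08 0.57] 9.7
[-15.2   2.  278. ] [1.66 0.46 0.49] 10.0
[-18.3   2.  278. ] [1.2  0.3  0.19] 10.3
[-21.3   2.  278. ] [ 1.52 -0.09  0.41] 10.6
```

```bash
python3 - <<'E'
from c import *
x=-.021;f0=np.array([0.,.1,0])
while x>-.040:
    x-=.001; bot.servo_line(W(x,.002,.278),velocity=.02)
    o=get_obs();f=F()-f0;print(np.round(B(o["position"])*1e3,1),np.round(f,2),round(o["time_s"],1))
    if np.linalg.norm(f)>7: print("STOP");break
E
```

```text
[-22.1   2.  277.9] [ 2.28 -0.61  0.21] 10.9
[-23.1   2.  277.9] [ 2.23 -0.41 -0.92] 11.2
[-24.2   2.  277.9] [ 1.3  -0.14 -0.03] 11.4
[-25.2   2.1 277.9] [ 1.62  0.05 -1.01] 11.7
[-26.1   2.  278. ] [ 1.33 -0.16 -0.58] 12.0
[-27.1   2.  278. ] [ 1.47  0.12 -1.19] 12.3
[-28.1   2.  278. ] [ 1.43 -0.06 -1.22] 12.6
[-29.1   2.  278. ] [ 1.92 -0.34 -1.62] 12.8
[-30.1   2.  278. ] [ 2.16 -0.2  -1.62] 13.1
[-31.1   2.  278. ] [ 1.56 -0.29 -1.19] 13.4
[-31.9   2.  278.1] [ 2.49  0.05 -1.66] 13.7
[-32.7   2.  278.1] [ 4.71  0.38 -2.85] 14.0
[-32.8   2.1 278.2] [ 8.64  0.19 -5.13] 14.3
STOP
```

A hard stop at x = -32.8 mm, so the roof has probably reached the notch walls. I'll back off and look.

```bash
python3 - <<'E'
from c import *
import cv2
bot.servo_line(W(-.005,.002,.279),velocity=.08);print(F())
bot.servo_line(W(-.005,.002,.42),velocity=.25)
bot.reach(W(-.26,.25,.42),ori(0,1))
print(get_obs()["time_s"])
for n in("side","top"):
    r=vision.read_camera(n); np.savez(f"pics/{n}1.npz",**r); cv2.imwrite(f"pics/{n}1.png",r["frame"][:,:,::-1])
s=cv2.imread('pics/side1.png');t=cv2.imread('pics/top1.png')
cv2.imwrite('pics/b.png',np.hstack([cv2.resize(s[130:310,275:475],(400,360),interpolation=2),cv2.resize(t[115:295,265:465],(400,360),interpolation=2)]))
E
```

```text
[-0.49637673  0.16360004  0.48707759]
16.9
```

View pics/b.png

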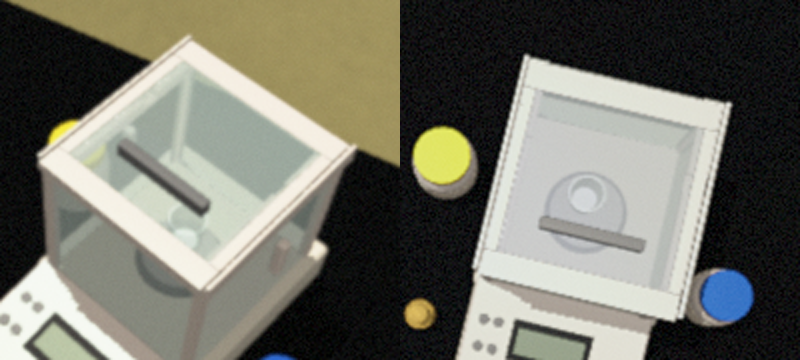

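```bash
python3 - <<'E'
from h import *
R={n+k:dict(np.load(f'pics/{n}{k}.npz')) for n in('side','top') for k in '01'}
im=R['side1']['frame'][:,:,::-1];im0=R['side0']['frame'][:,:,::-1]
cv2.imwrite('pics/d.png',np.vstack([np.hstack([cv2.resize(im[185:285,290:420],(390,300),interpolation=2),cv2.resize(im[135:235,360:490],(390,300),interpolation=2)]),np.hstack([cv2.resize(R['top1']['frame'][180:280,295:425,::-1],(390,300),interpolation=2),cv2.resize(R['side0']['frame'][135:235,360:490,::-1],(390,300),interpolation=2)])]))
E
```

```text
(no output)
```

View pics/d.png

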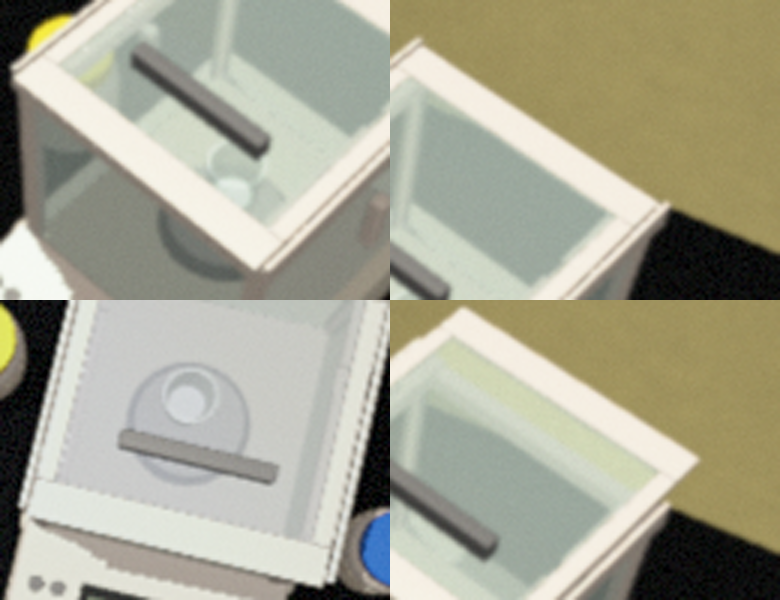

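```bash
python3 - <<'E'
from h import *
from c import B
R={n:dict(np.load(f'pics/{n}1.npz')) for n in('side','top')}
D=.3
for s,t in(((379,231.7),(387.6,234.5)),((337.7,198.8),(335.5,223))):
    p,e=tri(R['side'],np.array(s)-D,R['top'],np.array(t)-D);print(np.round(B(p)*1e3,1),round(e*1e3,1))
# clicks with the same camera in first pictures, roof up: 264.4, 267.0 mm for z
for p in((.6687,.011,.2644),(.6456,-.0848,.267)):print(np.round(B(np.array(p))*1e3,1))
E
```

```text
[-42.3 -47.4 257.6] 2.4
[-42.9  50.7 263. ] 1.0
[  0.6  51.6 264.4]
[  0.6 -47.  267. ]
```

```bash
python3 - <<'E'
from c import *
import cv2
bot.reach(W(-.25,-.066,.30),ori(.17,1))
r=vision.read_camera("wrist");cv2.imwrite("pics/w1.png",r["frame"][:,:,::-1]);print(np.round(B(np.linalg.inv(r["view"])[:3,3]),3),get_obs()["time_s"])
E
```

```text
[-0.341 -0.066  0.413] 18.325
```

View pics/w1.png

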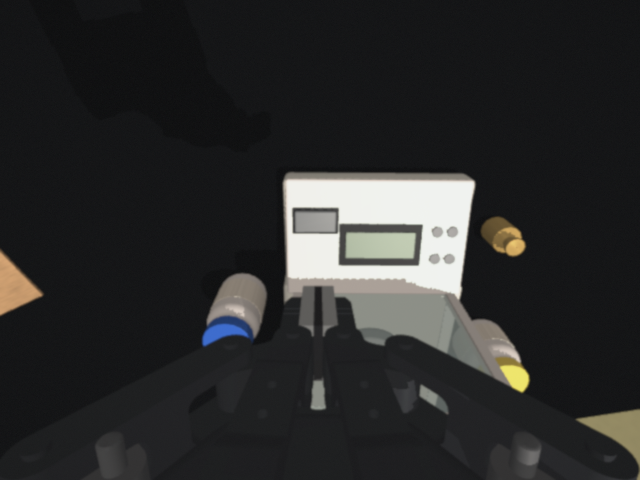

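```bash
python3 - <<'E'
from c import *
from h import plane
import cv2
r=vision.read_camera("wrist")
f=r["frame"][205:237,290:342].astype(int).mean(2)
k=((f>70)&(f<150)).astype(np.uint8);k[:3]=0
c=max(cv2.findContours(k,0,2)[0],key=cv2.contourArea);q=cv2.minAreaRect(c);print(q)
print('key bal',np.round(B(plane(r,np.array(q[0])+[290,205],.058)),4))
for t in(.6,.5,.4):
  if kinematics.solve_ik(W(-.22,0,.42),ori(t,1)) is not None:
    bot.reach(W(-.22,0,.42),ori(t,1));print(t);break
r=vision.read_camera("wrist");cv2.imwrite("pics/w2.png",r["frame"][:,:,::-1]);np.savez("pics/w2.npz",**r);print(np.round(B(np.linalg.inv(r["view"])[:3,3]),3),get_obs()["time_s"])
E
```

```text
((25.0, 15.5), (25.0, 46.0), 90.0)
key bal [-0.1942 -0.0692  0.058 ]
0.6
[-0.351 -0.     0.483] 19.0417
```

View pics/w2.png

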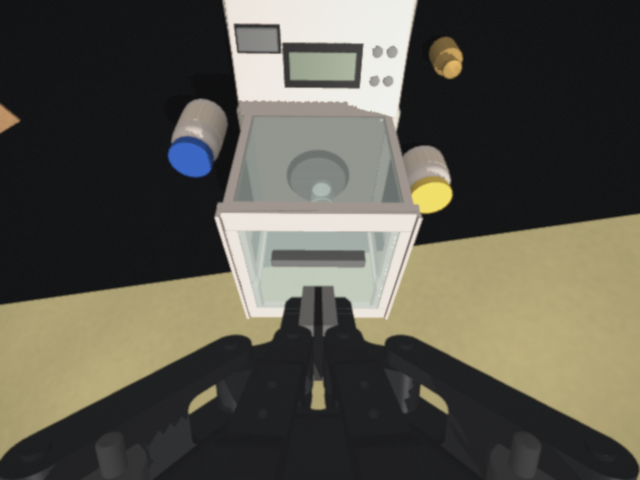

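The roof frame sits flush and level between its guides, symmetric on both sides. The key measures (-193.5, -67) mm in the balance frame, consistent with the 88 mm check. Next I'll press it.

```bash
python3 - <<'E'
from c import *
q=ori(.17,1);n=-np.sin(.17)*X+np.cos(.17)*Z
K=W(-.1935,-.067,.058);P=lambda h:K+n*(.017+h)
bot.reach(P(.10),q);bot.servo_line(P(.012),velocity=.12)
bot.dwell(.2)
nb=np.array([-np.sin(.17),0,np.cos(.17)]);f0=F();h=.010
while h>-.010:
    bot.servo_line(P(h),velocity=.02)
    o=get_obs();f=F()-f0;hh=(o["position"]-K)@n-.017;print(round(hh*1e3,2),np.round(f,2),round(f@nb,2),round(o["time_s"],1))
    if f@nb>8: print("STOP");break
    h-=.001
bot.dwell(.3);print(F()-f0)
E
```

```text
9.98 [-0.12  0.47 -0.09] -0.07 21.4
8.92 [-0.59  0.39  0.88] 0.97 21.7
7.93 [-0.04  0.57  0.48] 0.48 22.0
6.94 [0.14 0.37 0.43] 0.4 22.3
5.94 [-0.13  0.53 -0.06] -0.03 22.5
4.94 [-0.7   0.25  0.55] 0.66 22.8
3.94 [-0.31  0.61  0.43] 0.47 23.1
2.94 [-0.59  0.72  0.47] 0.56 23.4
1.94 [-0.16  0.29  0.65] 0.67 23.7
0.94 [-0.52  0.26  0.26] 0.34 24.0
-0.01 [-0.44  0.39  0.74] 0.8 24.2
-1.0 [-0.56  0.33  2.56] 2.62 24.5
-2.01 [-0.96  0.63  3.18] 3.3 24.8
-3.01 [-0.37  0.22  4.33] 4.33 25.1
-4.01 [-0.85  0.03  4.68] 4.76 25.4
-4.35 [-6.560e+00 -2.000e-02  2.181e+01] 22.6 25.7
STOP
[-7.17272298  0.07595549 21.51748726]
```

The force shows the spring profile (1.7 to 5 N) and then bottoms out at about 4 mm. Releasing.

```bash
python3 - <<'E'
from c import *
import cv2
q=ori(.17,1);n=-np.sin(.17)*X+np.cos(.17)*Z
K=W(-.1935,-.067,.058)
bot.servo_line(K+n*.04,velocity=.05);bot.servo_line(K+n*.2,velocity=.2)
bot.reach(W(-.26,.25,.42),ori(0,1));bot.dwell(.3)
print(F(),get_obs()["time_s"])
for m in("side","top"):
    r=vision.read_camera(m);cv2.imwrite(f"pics/{m}2.png",r["frame"][:,:,::-1]);np.savez(f"pics/{m}2.npz",**r)
s=cv2.imread('pics/side2.png');t=cv2.imread('pics/top2.png')
cv2.imwrite('pics/e.png',np.hstack([cv2.resize(s[130:380,235:475],(400,416),interpolation=2),cv2.resize(t[115:335,255:466],(400,416),interpolation=2)]))
# motion of bystanders by colour
for m in("side","top"):
    for k in("0","2"):
        f=cv2.cvtColor(np.load(f'pics/{m}{k}.npz')["frame"],cv2.COLOR_RGB2HSV);b=f[110:370,230:470]
        o=[]
        for lo,hi in(((105,150,80),(125,255,255)),((26,150,120),(34,255,255)),((12,120,60),(22,255,255))):
            c=cv2.findContours(cv2.inRange(b,lo,hi),0,2)[0]
            o.append(np.round(cv2.minEnclosingCircle(max(c,key=cv2.contourArea))[0],1).tolist() if c else None)
        print(m,k,o)
E
```

```text
[-0.3943424   0.01876417 -0.00891389] 29.3667
side 0 [[184.5, 211.0], [75.5, 85.0], [30.0, 158.5]]
side 2 [[184.5, 211.0], [75.5, 85.0], [30.0, 158.5]]
top 0 [[198.2, 152.6], [55.7, 82.3], [44.5, 161.5]]
top 2 [[198.2, 152.4], [60.5, 87.5], [44.5, 161.5]]
```

View pics/e.png

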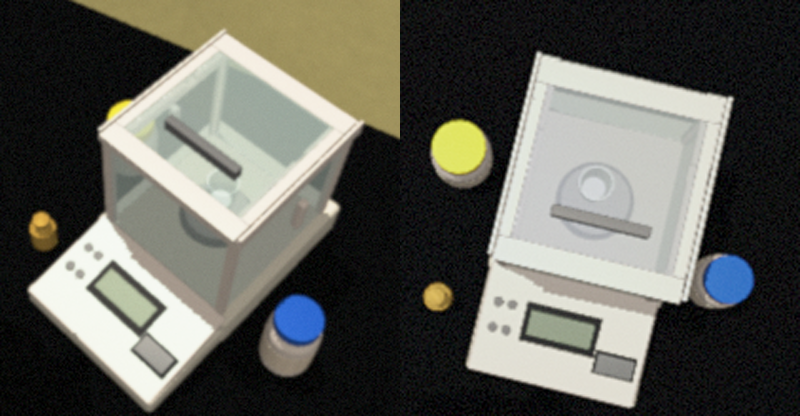

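The yellow cap differs by about 7 px in the top view but not at all in the side view, so I'll check whether that comes from the mask.

```bash
python3 - <<'E'
import numpy as np,cv2
fs=[np.load(f'pics/top{k}.npz')["frame"] for k in "02"]
for f in fs:
    b=f[170:225,262:312].astype(int);m=((b[...,0]-b[...,2])>60);ys,xs=np.nonzero(m);print(m.sum(),xs.mean(),ys.mean())
print(np.abs(fs[0][170:225,262:312].astype(int)-fs[1][170:225,262:312]).mean())
E
```

```text
669 23.624813153961135 22.116591928251122
669 23.674140508221225 22.15844544095665
6.647636363636364
```

It was the mask: the full cap is unmoved, within 0.1 px. Handing in.

```bash
python3 - <<'E'
from workcell import hand_in
print(hand_in())
E
```

```text
the job is handed in; nothing more can be done
None
```

The roof is home and the tare key has been pressed and released. I handed the job in at about 29 s of the 51 s allowed. No verdict is reported, so this rests on my own checks.

**Roof:** I pushed the rear face of the pull bar with closed fingertips. It took about 1.5–2 N over roughly 40 mm, until the notch walls stopped it at about 10 N. Side, top and wrist pictures then show it flush and level between its guides. The bar had moved about 43 mm forward and dropped about 5 mm.

**Key:** I pressed it along the deck normal. The force rose from 2.6 to 4.8 N over 4 mm, then reached about 22 N against the end stop. I then backed the arm well away. The last pictures show no obvious change in the key, but I did not measure its return to the up position.

**Bystanders:** The jars and weight are where they started, to within about 0.2 px in both views. I checked the beaker by eye only; it is still on the pan.

**Checks that disagreed:**
- **Bar heights:** they were noisy, with the two ends differing by about 5 mm and the rays missing by 1–2.4 mm. I relied on the wrist view for level.
- **Bar position:** the rear edge measured about 3.5 mm further forward than nominal. That is inside the 6 mm limit and within the measurement error.
- **Yellow cap:** an automatic mask showed it shifted about 7 px in the top view. That was a mask fault; a fuller mask showed it unmoved, within 0.1 px.

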